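# Sort the odds and ends into the organiser trays

## Robot

A 6-joint arm with a two-finger parallel gripper is mounted at the origin on a cart in front of the work surface, level with it; the furniture and walls round the work are solid. World frame = base frame: x ahead of the robot, y to its left, z up, the work surface at z = 0. Lengths are in m, angles in rad, forces in N, time in s.
With the tool pointing down it reaches from about 0.3 to 0.775 m from the base axis. Payload 14.6 kg.
Tool frame: the origin (TCP) lies midway between the tips of the shut fingers; the grasp point (between the pads) lies 19 mm behind it; z points along the fingers, y is the line along which they close (so a half turn about z gives the same grasp; the last joint's range is limited). The gripper opens to 94 mm and grips with 3 to 60 N. Pads are 16 mm wide; open, the fingers measure 119 mm over their backs; the gripper's body (75 mm by 177 mm) begins 78 mm behind the grasp point.
Start: joints at [-1.37, 0.3, 1.521, -0, 1.321, -0.067], TCP at [0.146, -0.53, 0.205] pointing down, gripper open.
Joint ranges: [-3.03, 3.03], [-0.79, 2.21], [0.23, 2.52], [-1.04, 4.18], [0, 3.07], [-2.55, 2.55]. Speed limits (rad/s): [2.22, 2.22, 2.57, 3.14, 3.14, 3.14].

## Interface

Orientations are given as [roll, pitch, yaw] about the fixed x, y, z axes, in that order (R = Rz(yaw) Ry(pitch) Rx(roll)).
In Python, from plant import * gives the robot as it stands.
- The arm moves only by the shell command python3 -m jog 'ROWS' [FORCE]. ROWS is JSON, a list of rows, each a list of 7 numbers: the closure, from -1 (fully open) to 1 (shut), then the shift along the tool's x, y, z in cm, then the turn, a rotation vector about the tool's x, y, z in rad. In form: [[fingers, dx, dy, dz, rx, ry, rz], ...]. A call has 1 to 10 rows; each row is the pose to reach, as a shift and turn from the pose commanded when the call began, along the tool's axes at that moment; what a row does not reach only later rows make up. A row lasts 1/12 s, in which the tool goes at most 41.7 mm and 7.16 degrees, less where a joint would pass 70% of its speed; a pose out of reach is approached as far as the arm can. A call with a gripper value outside its range is refused whole. The fingers move at their own pace and stop on an object; FORCE is the grip in N (left out, the last holds). Time passes only in rows, so rows that repeat a pose let the fingers close. It gives the time, the measured TCP pose, the force, the opening and the grip force at its end, in the units of the state.
- state(): the state, without advancing time (a new reading comes with each control period).
- camera(name): name is "side" or "top"; returns the picture (420x560x3 uint8, blue, green, red); there is no depth.
- calibration(name): a dict with "camera_matrix" (3x3 intrinsics, pixels), "camera_from_world" (4x4, takes a point from world to camera coordinates). Camera axes: x right, y up, looking along -z (the intrinsics and any distortion apply to the point x, -y, -z); pixel columns grow to the right and rows downward; lengths in m; the calibration is good to about 2 mm. A picture is of the moment at which its call begins. calibration takes no time and is no camera call.
- job_done(): hands the job in; it is judged then, once.
The state is a dict: "time_s": time; "joint_pos": joint angles; "qvel": joint speeds; "tau": joint torques, N m; "tcp_pos": TCP position; "orientation": TCP orientation; "force": force on the tool from outside, world axes, zero at the start; "torque": the same for the moment, N m; "finger_gap": finger opening in m; "gripper_force": force on a finger pad.
Only numpy, scipy, OpenCV 4.12 (cv2) and the standard library are available. Lean on these libraries where they do the work, as an engineer would, in place of code of your own. Each camera call takes 0.05 s, during which the arm holds its last target. There are 200 camera calls.

## Task

Sort the odds and ends on the worktop into the organiser trays: the marker pen into the blue tray, the steel coffee scoop into the white tray, the clothes peg into the yellow tray and the tea light into the green tray. Set each one down (do not drop it from a height) so that it lies flat on the floor of its tray, the scoop and the tea light right way up, and let go of it. Leave the salt shaker and the pink mug standing where they are.

Things in the scene. Friction and masses are not known exactly. Their poses are not given: they have to be found in the camera images.
- marker: Marker pen with a white barrel and black cap, lying on the worktop; 135 mm long along its y, about 17 mm across, 16 mm high, 20 g or so. Origin: middle of its length, on its underside as it lies at the start; z up at the start. It may roll a little.
- scoop: Steel coffee scoop lying mouth up; 130 mm long along its x: open round bowl 38 mm across, 16 mm high, centred at x = +46 mm, then a flat handle 10 mm wide, 5 mm thick, from x = +28 to -65 mm, its middle line 13 mm up at the bowl falling to 3 mm at the end; about 30 g, balance point near x = +13 mm. Origin: middle of its length, at worktop level; z up.
- peg: Wooden clothes peg lying on its side on the worktop; 72 mm long along its y, 15 mm wide along its x, 12 mm high, 15 g or so. Origin: centre of its underside; z up.
- tea_light: Tea light: round metal cup with pale green wax and a wick, 38 mm diameter, 15 mm high, 20 g or so; grip it across its outside. Origin: centre of its underside; z up.
- blue_tray: Open blue plastic drawer-organiser tray for the marker; fixed; outside 175 (its x) x 98 (its y) x 22 mm high, walls and floor 3 mm thick, so inside 169 x 92 mm and 19 mm deep. Origin: centre of its underside, on the worktop; z up.
- white_tray: Open white plastic drawer-organiser tray for the scoop; fixed; outside 175 (its x) x 98 (its y) x 22 mm high, walls and floor 3 mm thick, so inside 169 x 92 mm and 19 mm deep. Origin: centre of its underside, on the worktop; z up.
- yellow_tray: Open yellow plastic drawer-organiser tray for the peg; fixed; outside 175 (its x) x 98 (its y) x 22 mm high, walls and floor 3 mm thick, so inside 169 x 92 mm and 19 mm deep. Origin: centre of its underside, on the worktop; z up.
- green_tray: Open green plastic drawer-organiser tray for the tea light; fixed; outside 175 (its x) x 98 (its y) x 22 mm high, walls and floor 3 mm thick, so inside 169 x 92 mm and 19 mm deep. Origin: centre of its underside, on the worktop; z up.
- salt_shaker: Bystander: glass salt shaker with a grey top, 44 mm diameter, 90 mm high, loose, behind the work. Origin: centre of its underside; z up.
- pink_mug: Bystander: pink mug, 86 mm across, 123 mm with its handle, 90 mm high, loose, behind the work. Origin: centre of its 86 x 123 mm outline, on its underside; handle toward its -y; z up.

How it is judged:
By the outcome, as a careful person would: the job done as asked, in the order asked, and still so for the second after the job is handed in, with the robot touching nothing.
It also fails if it takes over 102 s, if anything falls off the work surface, if the arm or the gripper's body presses on something with over 40 N, if the wrist force passes 120 N, or if a joint passes its speed limit or range.

## Working session

There is one attempt and no reset: what is moved stays moved. The work goes in short steps, Python scripts to look and compute and a shell command to move; the robot and the scene stay as the last step left them, time stands still between calls to the robot, and variables do not carry over. Pictures are saved under pics/ and viewed, at most 14 in all, crops included, and the job is handed in when it is done.

```bash
mkdir -p pics; ls
python3 - <<'E'
from plant import *
import cv2
for n in("top","side"):
    im=camera(n);cv2.imwrite(f"pics/{n}0.png",cv2.resize(im,(800,600),interpolation=cv2.INTER_CUBIC))
    c=calibration(n);print(n,c)
print(state())
E
```

```text
pics
top {'camera_matrix': array([[483.00524443,   0.        , 278.234353  ],
       [  0.        , 483.00524443, 207.23836741],
       [  0.        ,   0.        ,   1.        ]]), 'camera_from_world': array([[-0.004889  , -0.99986748, -0.01552795,  0.02202859],
       [ 0.99101477, -0.00692011,  0.13357334, -0.57115248],
       [-0.1336631 , -0.01473539,  0.99091727, -1.31624956],
       [ 0.        ,  0.        ,  0.        ,  1.        ]])}
side {'camera_matrix': array([[520.58615096,   0.        , 271.2046172 ],
       [  0.        , 520.58615096, 206.20699828],
       [  0.        ,   0.        ,   1.        ]]), 'camera_from_world': array([[-0.92105033, -0.38926738,  0.01171348,  0.50441998],
       [ 0.26410734, -0.60223807,  0.75336354, -0.17864583],
       [-0.28620554,  0.69697935,  0.65749994, -1.59254404],
       [ 0.        ,  0.        ,  0.        ,  1.        ]])}
{'time_s': 0.1, 'joint_pos': array([-1.36958268e+00,  3.00383232e-01,  1.52152215e+00, -1.28034998e-05,
        1.32066537e+00, -6.65553996e-02]), 'qvel': array([ 0.00015613, -0.00177193, -0.00222812,  0.00052289, -0.00074191,
       -0.0011494 ]), 'tau': array([-3.99223090e-04, -5.32644761e+01, -3.53284800e+01,  7.09098321e-02,
        2.34447228e-02, -6.20206674e-05]), 'tcp_pos': array([ 0.1454913 , -0.5301714 ,  0.20495945]), 'orientation': array([-3.14061589e+00, -5.26755405e-05,  2.67772191e-01]), 'force': array([ 0.24489206,  0.51151483, -0.03097677]), 'torque': array([ 0.00709649, -0.01396006,  0.00233506]), 'gripper_force': 0.0, 'finger_gap': 0.0941953268124725}
```

View pics/top0.png

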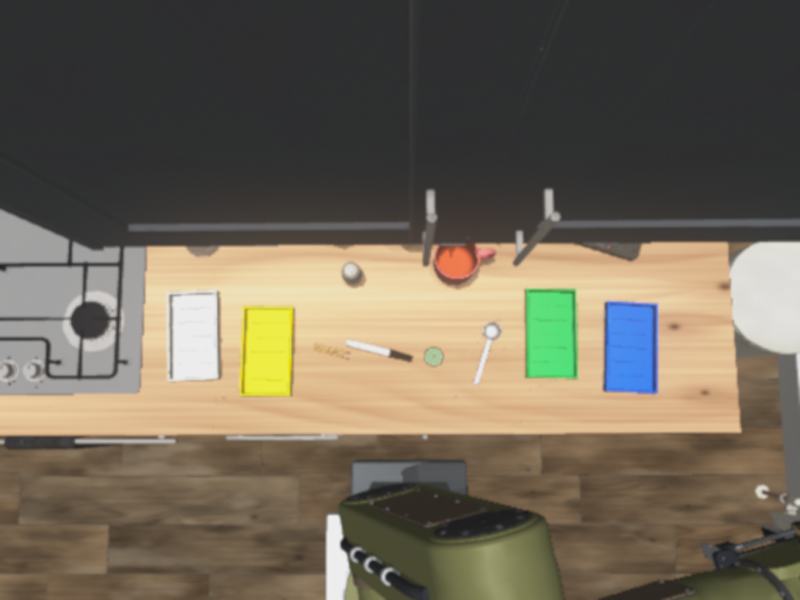

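View pics/side0.png

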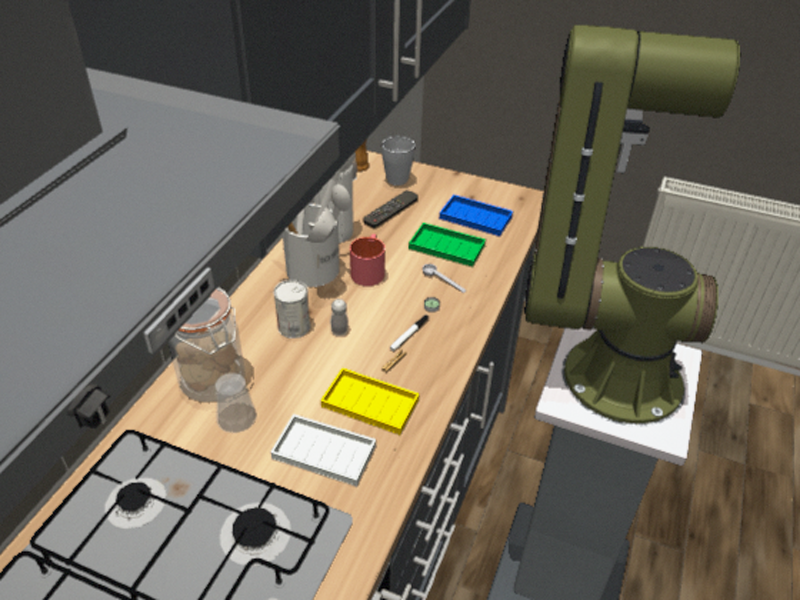

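The top view, scaled ×1.43, shows the white (193,336), yellow (268,351), green (551,334) and blue (631,348) trays. It also shows the peg (332,351), marker (378,351), tea light (433,356) and scoop (485,352). The side view shows the same layout. Next I'll enlarge crops.

```bash
cat > h.py <<'E'
from plant import *
import cv2, numpy as np
from scipy.optimize import least_squares
def crop(n,fn,u0,v0,w,h,s):
    im=camera(n); cv2.imwrite(f"pics/{fn}_raw.png",im)
    c=cv2.resize(im[v0:v0+h,u0:u0+w],None,fx=s,fy=s,interpolation=cv2.INTER_CUBIC)
    for k in range(0,w,20): cv2.putText(c,str(u0+k),(k*s,8),0,.3,(0,0,255),1);cv2.line(c,(k*s,8),(k*s,14),(0,0,255),1)
    for k in range(0,h,20): cv2.putText(c,str(v0+k),(0,k*s+4),0,.3,(0,0,255),1);cv2.line(c,(20,k*s),(28,k*s),(0,0,255),1)
    cv2.imwrite(f"pics/{fn}.png",c)
def proj(n,p):
    c=calibration(n);q=c["camera_from_world"]@np.r_[p,1];q=c["camera_matrix"]@np.array([q[0],-q[1],-q[2]]);return q[:2]/q[2]
def ray(n,uv,z):   # point at height z seen at pixel uv
    return np.r_[least_squares(lambda a:proj(n,[a[0],a[1],z])-uv,[.5,0]).x,z]
def tri(t,s):
    r=least_squares(lambda p:np.r_[proj("top",p)-t,proj("side",p)-s],[.5,0,0]);return r.x,np.abs(r.fun).max()
E
python3 - <<'E'
from h import *
crop("top","t1",210,215,150,65,5)
crop("side","s1",255,170,90,100,6)
E
```

```text
(no output)
```

View pics/t1.png

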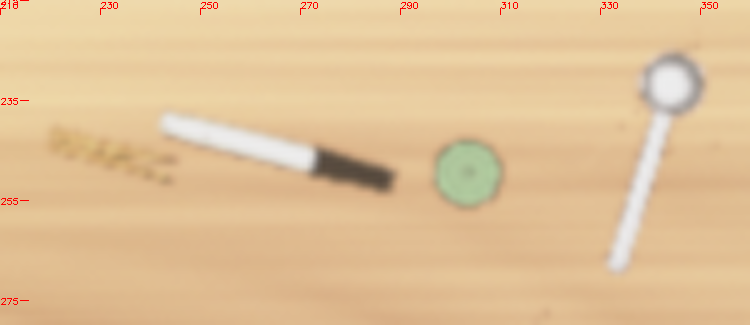

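View pics/s1.png

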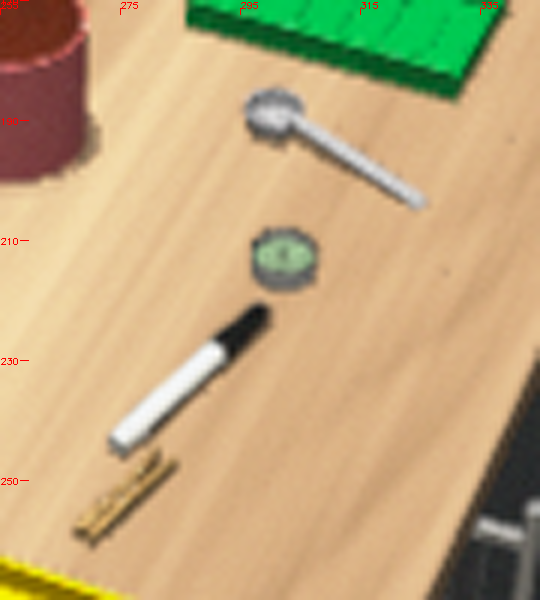

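Crop t1 (×5 from 210,215): the marker runs from (162,123) to (393,183) and the tea light is at (468,173). The scoop bowl is at (672,84) with its handle end at (617,267), and the peg runs from (52,138) to (172,171). Crop s1 (×6 from 255,170): bowl (274,108), handle end (422,203), tea light top (284,254), marker (120,440) to (263,313), peg (86,532) to (167,460).

Run:
```python
from h import *
T=lambda x,y:np.array([210+(x+.5)/5-.5,215+(y+.5)/5-.5])
S=lambda x,y:np.array([255+(x+.5)/6-.5,170+(y+.5)/6-.5])
np.set_printoptions(precision=4,suppress=True)
P=dict(bowl=(672,84,274,108,.016),hend=(617,267,422,203,.005),tea=(468,173,284,254,.015),mw=(162,123,118,441,.008),mc=(393,183,264,311,.008),p1=(52,138,84,534,.01),p2=(172,171,167,460,.01))
for k,(a,b,c,d,z) in P.items():
    print(k,*tri(T(a,b),S(c,d)),"top@z",ray("top",T(a,b),z)[:2],"side@z",ray("side",S(c,d),z)[:2])
# trays: coarse from 800x600 picture (rim corners) 
for k,cs in dict(blue=[(605,302),(657,303),(657,392),(604,391)],green=[(526,289),(576,289),(577,378),(526,378)],yellow=[(244,307),(294,307),(292,396),(241,395)],white=[(169,292),(218,290),(219,380),(169,381)]).items():
    q=np.array([ray("top",[u*.7-.15,v*.7-.15],.022)[:2] for u,v in cs]);print(k,q.mean(0),"xdir",q[[0,1]].mean(0)-q[[2,3]].mean(0))
```

```text
bowl [ 0.5051 -0.1666  0.0142] 0.38293170365267315 top@z [ 0.5041 -0.1666] side@z [ 0.5057 -0.1642]
hend [ 0.4022 -0.1348  0.0011] 0.19947192511443745 top@z [ 0.4017 -0.1346] side@z [ 0.4017 -0.1302]
tea [ 0.4557 -0.0507  0.0112] 0.38448435599900677 top@z [ 0.4546 -0.0508] side@z [ 0.4556 -0.0463]
mw [0.4847 0.1226 0.011 ] 0.24866380684181877 top@z [0.4843 0.1227] side@z [0.4866 0.12  ]
mc [ 0.4509 -0.0082  0.0054] 0.525592366671674 top@z [ 0.4495 -0.0085] side@z [ 0.4517 -0.0051]
p1 [0.477  0.1859 0.0052] 0.2634518958168428 top@z [0.476  0.1851] side@z [0.4761 0.1902]
p2 [0.4583 0.1176 0.0028] 0.40130085822022465 top@z [0.4569 0.1167] side@z [0.4571 0.1245]
blue [ 0.4708 -0.4369] xdir [ 0.174  -0.0096]
green [ 0.4983 -0.2827] xdir [ 0.1753 -0.0051]
yellow [0.4666 0.2757] xdir [ 0.1742 -0.0014]
white [0.4982 0.4235] xdir [0.1776 0.0072]
```

```bash
cat >> h.py <<'E'
from scipy.spatial.transform import Rotation as Ro
def go(x,y,z,yawdeg,name=""):
    s=state();R=Ro.from_euler("xyz",s["orientation"]);T=Ro.from_euler("xyz",[np.pi,0,np.radians(yawdeg)])
    d=R.inv().apply(np.array([x,y,z])-s["tcp_pos"])*100;print(name,"shift cm",d.round(2),"turn",(R.inv()*T).as_rotvec().round(3),"t",round(s["time_s"],2))
E
python3 - <<'E'
from h import *
np.set_printoptions(precision=4,suppress=True)
k=lambda u,v:np.array([u*.7-.15,v*.7-.15])
# tray rims in both views, matched corners: far-left, far-right, near-right as seen in top
M=dict(yellow=[((244,307),(341,371)),((292,396),(403,430)),((241,395),(403,430)),((294,307),(341,371))],
 )
S=dict(yellow=[(340,371),(419,401),(402,431),(322,402)],white=[(289,418),(376,451),(361,482),(273,451)],green=[(420,224),(487,240),(475,264),(409,243)],blue=[(452,197),(513,213),(504,233),(440,216)])
T=dict(blue=[(605,302),(657,303),(657,392),(604,391)],green=[(526,289),(576,289),(577,378),(526,378)],yellow=[(244,307),(294,307),(292,396),(241,395)],white=[(169,292),(218,290),(219,380),(169,381)])
for n in T:
    t=np.mean([k(*p) for p in T[n]],0);s=np.mean([k(*p) for p in S[n]],0);print(n,*tri(t,s))
go(.468,.0575,.10,75,"marker above")
go(.468,.0575,.20,75,"marker high")
E
```

```text
blue [ 0.4702 -0.441   0.0096] 0.3147846841644082
green [ 0.4985 -0.2844  0.0137] 0.16253337706228876
yellow [0.4671 0.2791 0.0061] 0.12326116213807836
white [0.4985 0.4282 0.0066] 0.04790995409385346
marker above shift cm [ 46.65 -48.14  10.55] turn [-0.001 -0.    -1.041] t 0.2
marker high shift cm [ 46.65 -48.15   0.55] turn [-0.001 -0.    -1.041] t 0.2
```

```bash
P='[-1,46.65,-48.15,4.5,0,0,-1.04]'; python3 -m jog '[[-1,46.65,-48.15,4.5,0,0,-1.04],[-1,46.65,-48.15,4.5,0,0,-1.04],[-1,46.65,-48.15,4.5,0,0,-1.04],[-1,46.65,-48.15,4.5,0,0,-1.04],[-1,46.65,-48.15,4.5,0,0,-1.04],[-1,46.65,-48.15,4.5,0,0,-1.04],[-1,46.65,-48.15,4.5,0,0,-1.04],[-1,46.65,-48.15,4.5,0,0,-1.04],[-1,46.65,-48.15,4.5,0,0,-1.04],[-1,46.65,-48.15,4.5,0,0,-1.04]]' 15; python3 -c "
from h import *
go(.468,.0575,.15,75)"
```

```text
time_s: 1.03
tcp_pos: [0.3459, -0.164, 0.1776]
orientation: [3.141, 0.0, 1.311]
force: [0.8, -1.3, 0.1]
finger_gap: 0.0937
gripper_force: 0.0
 shift cm [24.54  6.1   2.76] turn [0.001 0.    0.002] t 1.03
```

```bash
python3 -m jog '[[-1,24.5,6.1,2.8,0,0,0],[-1,24.5,6.1,2.8,0,0,0],[-1,24.5,6.1,2.8,0,0,0],[-1,24.5,6.1,2.8,0,0,0],[-1,24.5,6.1,2.8,0,0,0],[-1,24.5,6.1,2.8,0,0,0],[-1,24.5,6.1,2.8,0,0,0],[-1,24.5,6.1,2.8,0,0,0],[-1,24.5,6.1,2.8,0,0,0],[-1,24.5,6.1,2.8,0,0,0]]'; python3 -c "
from h import *
go(.468,.0575,.04,75)"
```

```text
time_s: 1.87
tcp_pos: [0.4677, 0.0537, 0.1497]
orientation: [-3.142, 0.0, 1.307]
force: [-0.3, -0.9, -0.2]
finger_gap: 0.0944
gripper_force: 0.0
 shift cm [ 0.37 -0.07 10.97] turn [-0.     0.    -0.002] t 1.87
```

```bash
python3 -m jog '[[-0.4,0.35,0,4,0,0,0],[-0.4,0.35,0,8,0,0,0],[-0.4,0.35,0,11,0,0,0],[-0.4,0.35,0,12,0,0,0],[-0.4,0.35,0,13,0,0,0],[-0.4,0.35,0,14,0,0,0],[-0.4,0.35,0,14.5,0,0,0],[-0.4,0.35,0,14.5,0,0,0],[-0.4,0.35,0,14.5,0,0,0]]'; python3 -m jog '[[1,0,0,0,0,0,0],[1,0,0,0,0,0,0],[1,0,0,0,0,0,0],[1,0,0,0,0,0,0],[1,0,0,0,0,0,0],[1,0,0,0,0,0,0],[1,0,0,0,0,0,0],[1,0,0,0,0,0,0],[1,0,0,0,0,0,0],[1,0,0,0,0,0,0]]' 15
```

```text
time_s: 2.62
tcp_pos: [0.4695, 0.0581, 0.0053]
orientation: [3.14, -0.0, 1.308]
force: [-0.4, 0.5, -0.5]
finger_gap: 0.0657
gripper_force: 0.0
time_s: 3.45
tcp_pos: [0.469, 0.0582, 0.0046]
orientation: [3.142, -0.0, 1.308]
force: [-0.8, -0.3, 1.4]
finger_gap: 0.0151
gripper_force: 15.0
```

```bash
python3 -m jog '[[1,0,0,-2,0,0,0],[1,0,0,-5,0,0,0],[1,0,0,-8,0,0,0],[1,0,0,-11,0,0,0],[1,0,0,-11,0,0,0],[1,0,0,-11,0,0,0],[1,0,0,-11,0,0,0]]'; python3 -c "
from h import *
go(.469,-.439,.115,-3)
crop('side','s2',255,130,120,100,5)"
```

```text
time_s: 4.03
tcp_pos: [0.4685, 0.0582, 0.1137]
orientation: [-3.141, 0.0, 1.308]
force: [-0.3, -0.8, 0.4]
finger_gap: 0.0152
gripper_force: 15.0
 shift cm [-47.99  12.97  -0.13] turn [-1.00e-03  1.00e-03  1.36e+00] t 4.03
```

View pics/s2.png

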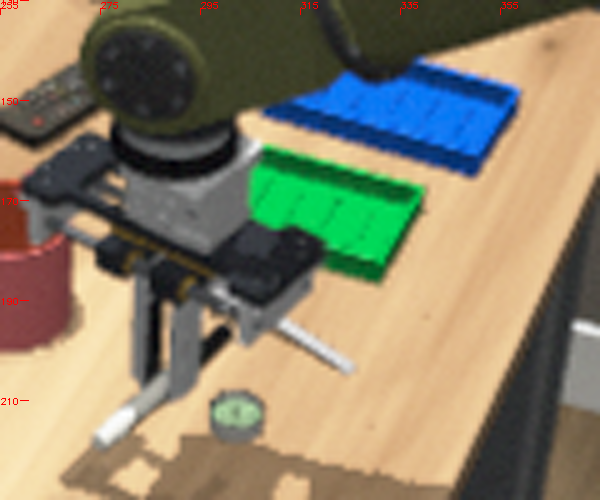

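The marker is held level between the fingers, from (100,435) to (225,330) in the crop. Next I'll carry it to the blue tray.

```bash
python3 -m jog '[[1,-48,13,0,0,0,1.36],[1,-48,13,0,0,0,1.36],[1,-48,13,0,0,0,1.36],[1,-48,13,0,0,0,1.36],[1,-48,13,0,0,0,1.36],[1,-48,13,0,0,0,1.36],[1,-48,13,0,0,0,1.36],[1,-48,13,0,0,0,1.36],[1,-48,13,0,0,0,1.36],[1,-48,13,0,0,0,1.36]]'; python3 -c "
from h import *
go(.469,-.439,.115,-3)"
```

```text
time_s: 4.92
tcp_pos: [0.4687, -0.3602, 0.1128]
orientation: [-3.14, 0.002, 0.051]
force: [0.2, 0.1, 0.4]
finger_gap: 0.015
gripper_force: 15.0
 shift cm [-0.37  7.87 -0.24] turn [-0.002  0.002  0.104] t 4.92
```

```bash
python3 -m jog '[[1,-0.4,7.9,0,0,0,0.1],[1,-0.4,7.9,0,0,0,0.1],[1,-0.4,7.9,0,0,0,0.1],[1,-0.4,7.9,0,0,0,0.1],[1,-0.4,7.9,0,0,0,0.1],[1,-0.4,7.9,0,0,0,0.1]]'; python3 -c "
from h import *
go(.469,-.439,.0085,-3)
crop('top','t2',350,190,130,95,6)"
```

```text
time_s: 5.42
tcp_pos: [0.4703, -0.4363, 0.1139]
orientation: [-3.141, 0.001, -0.041]
force: [-0.2, 1.2, -0.6]
finger_gap: 0.0148
gripper_force: 15.0
 shift cm [-0.11  0.29 10.54] turn [-0.001  0.001  0.011] t 5.42
```

View pics/t2.png

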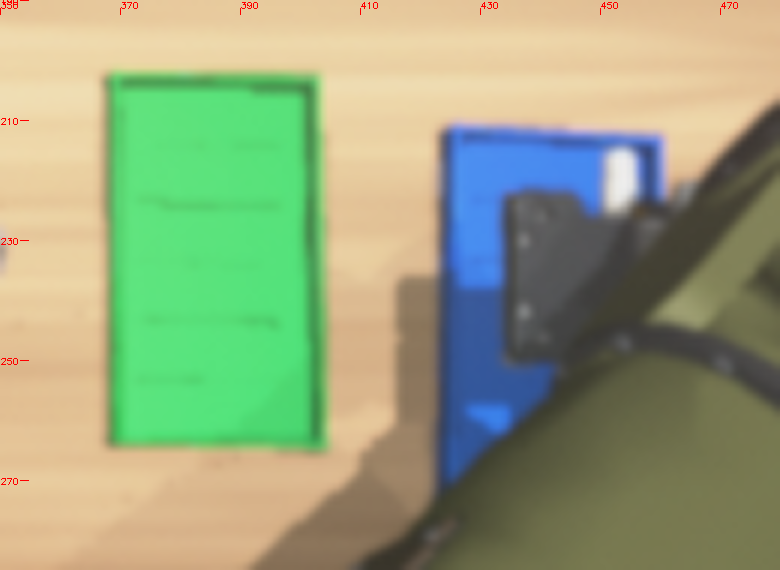

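The marker's far end shows at (620,180) in crop t2, with the tray's far rim running from (445,127) to (662,137). I'll check where that end is before lowering.

```bash
python3 -c "
from h import *
f=lambda x,y:np.array([350+(x+.5)/6-.5,190+(y+.5)/6-.5])
print(ray('top',f(620,150),.122),ray('top',f(620,210),.122))
for p in [(443,127),(663,137)]: print(ray('top',f(*p),.022))
for p in [(108,75),(318,75),(325,447),(110,445)]: print(ray('top',f(*p),.022))
go(.469,-.437,.0085,-3)"
```

```text
[ 0.53747961 -0.43850636  0.122     ] [ 0.51127687 -0.43711881  0.122     ]
[ 0.56063154 -0.3909855   0.022     ]
[ 0.5551909  -0.49364676  0.022     ]
[ 0.58647573 -0.23452755  0.022     ]
[ 0.58576884 -0.33336753  0.022     ]
[ 0.41138469 -0.32977506  0.022     ]
[ 0.41281981 -0.23032474  0.022     ]
 shift cm [-0.14  0.08 10.58] turn [-0.001  0.     0.012] t 5.47
```

```bash
python3 -m jog '[[1,-0.1,0.1,3.5,0,0,0],[1,-0.1,0.1,7,0,0,0],[1,-0.1,0.1,8.5,0,0,0],[1,-0.1,0.1,9.2,0,0,0],[1,-0.1,0.1,9.8,0,0,0],[1,-0.1,0.1,10.3,0,0,0],[1,-0.1,0.1,10.6,0,0,0],[1,-0.1,0.1,10.6,0,0,0],[1,-0.1,0.1,10.6,0,0,0],[1,-0.1,0.1,10.6,0,0,0]]'
```

```text
time_s: 6.3
tcp_pos: [0.4694, -0.4388, 0.0093]
orientation: [3.141, -0.001, -0.042]
force: [0.1, -0.5, -0.3]
finger_gap: 0.0149
gripper_force: 15.0
```

```bash
python3 -m jog '[[1,0,0,0.1,0,0,0],[1,0,0,0.15,0,0,0],[0.6,0,0,0.15,0,0,0],[0.55,0,0,0.15,0,0,0],[0.5,0,0,0.15,0,0,0],[0.4,0,0,0.15,0,0,0],[0.4,0,0,0.15,0,0,0],[0.4,0,0,0.15,0,0,0],[0.4,0,0,0.15,0,0,0],[0.4,0,0,0.15,0,0,0]]'; python3 -m jog '[[0.4,0,0,-2,0,0,0],[0.4,0,0,-5,0,0,0],[0,0,0,-9,0,0,0],[-0.4,0,0,-12,0,0,0],[-0.4,0,0,-12,0,0,0],[-0.4,0,0,-12,0,0,0],[-0.4,0,0,-12,0,0,0]]'; python3 -c "
from h import *
go(.4716,-.1555,.12,-17.5)"
```

```text
time_s: 7.13
tcp_pos: [0.4692, -0.4385, 0.007]
orientation: [-3.142, -0.0, -0.042]
force: [0.3, 0.3, -0.3]
finger_gap: 0.0281
gripper_force: 0.0
time_s: 7.72
tcp_pos: [0.4688, -0.4382, 0.126]
orientation: [-3.141, 0.001, -0.042]
force: [-0.5, -0.8, -0.2]
finger_gap: 0.0581
gripper_force: 0.0
 shift cm [ -0.92 -28.25   0.63] turn [-0.001  0.001  0.263] t 7.72
```

```bash
python3 -m jog '[[0.2,-0.9,-28.2,0.6,0,0,0.263],[0.2,-0.9,-28.2,0.6,0,0,0.263],[0.2,-0.9,-28.2,0.6,0,0,0.263],[0.2,-0.9,-28.2,0.6,0,0,0.263],[0.2,-0.9,-28.2,0.6,0,0,0.263],[0.2,-0.9,-28.2,0.6,0,0,0.263],[0.2,-0.9,-28.2,0.6,0,0,0.263],[0.2,-0.9,-28.2,0.6,0,0,0.263],[0.2,-0.9,-28.2,0.6,0,0,0.263],[0.2,-0.9,-28.2,0.6,0,0,0.263]]'; python3 -c "
from h import *
go(.4716,-.1555,.004,-17.5)
crop('top','t3',320,200,160,90,5)"
```

```text
time_s: 8.55
tcp_pos: [0.4718, -0.1566, 0.1202]
orientation: [3.142, 0.001, -0.305]
force: [0.3, -0.5, 0.5]
finger_gap: 0.0374
gripper_force: 0.0
 shift cm [-0.04 -0.1  11.62] turn [0.    0.001 0.   ] t 8.55
```

View pics/t3.png

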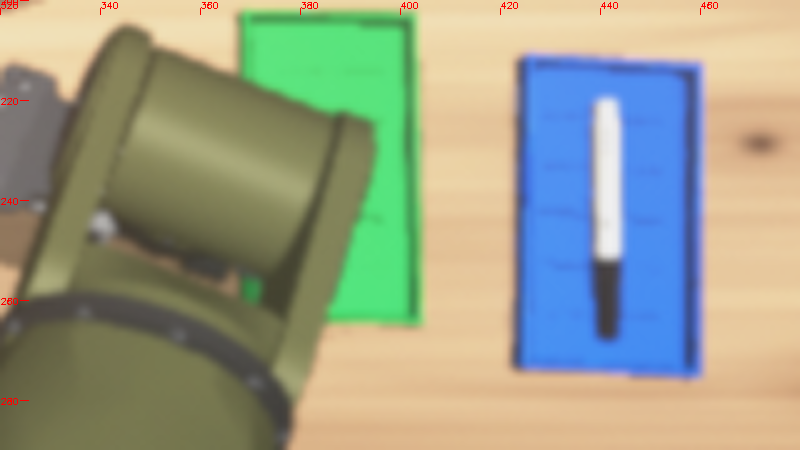

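The marker lies in the middle of the blue tray, from (607,97) to (607,340). Next I'll lower onto the scoop.

```bash
python3 -m jog '[[0.2,0,-0.1,4,0,0,0],[0.2,0,-0.1,7,0,0,0],[0.2,0,-0.1,9,0,0,0],[0.2,0,-0.1,10,0,0,0],[0.2,0,-0.1,11,0,0,0],[0.2,0,-0.1,11.6,0,0,0],[0.2,0,-0.1,11.6,0,0,0],[0.2,0,-0.1,11.6,0,0,0]]'; python3 -m jog '[[0.5,0,0,0,0,0,0],[0.6,0,0,0,0,0,0],[0.7,0,0,0,0,0,0],[1,0,0,0,0,0,0],[1,0,0,0,0,0,0],[1,0,0,0,0,0,0],[1,0,0,0,0,0,0],[1,0,0,0,0,0,0]]' 25;  python3 -m jog '[[1,0,0,-2,0,0,0],[1,0,0,-5,0,0,0],[1,0,0,-8,0,0,0],[1,0,0,-11,0,0,0],[1,0,0,-11,0,0,0],[1,0,0,-11,0,0,0]]'; python3 -c "
from h import *
go(.508,.427,.115,2)
crop('side','s3',255,130,120,100,5)"
```

```text
time_s: 9.27
tcp_pos: [0.4727, -0.1558, 0.0056]
orientation: [3.142, -0.001, -0.306]
force: [-0.3, 0.0, -0.0]
finger_gap: 0.0377
gripper_force: 0.0
time_s: 9.93
tcp_pos: [0.4725, -0.1555, 0.0053]
orientation: [3.142, -0.0, -0.305]
force: [-0.6, 0.3, 5.8]
finger_gap: 0.0098
gripper_force: 25.0
time_s: 10.43
tcp_pos: [0.4728, -0.1556, 0.116]
orientation: [3.141, -0.002, -0.305]
force: [0.3, 0.1, -1.0]
finger_gap: 0.0096
gripper_force: 25.0
 shift cm [-1.415e+01 -5.663e+01  5.000e-02] turn [ 0.001 -0.002 -0.34 ] t 10.43
```

View pics/s3.png

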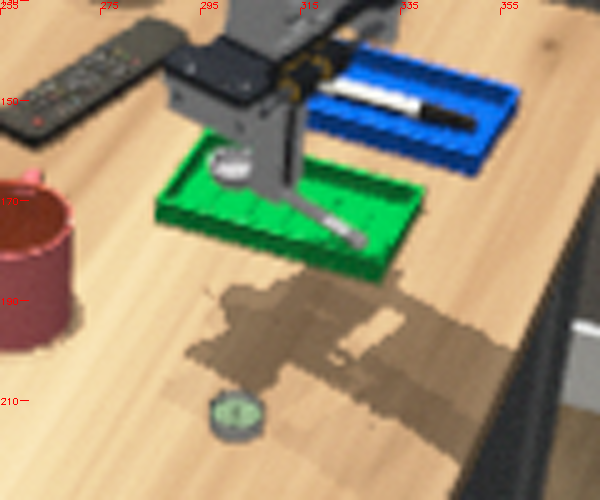

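The scoop is held roughly level: bowl (232,165), handle end (362,237). The tea light and marker are undisturbed. Next is the carry to the white tray.

```bash
python3 -m jog '[[1,-14.1,-56.6,0,0,0,-0.34],[1,-14.1,-56.6,0,0,0,-0.34],[1,-14.1,-56.6,0,0,0,-0.34],[1,-14.1,-56.6,0,0,0,-0.34],[1,-14.1,-56.6,0,0,0,-0.34],[1,-14.1,-56.6,0,0,0,-0.34],[1,-14.1,-56.6,0,0,0,-0.34],[1,-14.1,-56.6,0,0,0,-0.34],[1,-14.1,-56.6,0,0,0,-0.34],[1,-14.1,-56.6,0,0,0,-0.34]]'; python3 -c "
from h import *
go(.508,.427,.115,2)"
```

```text
time_s: 11.32
tcp_pos: [0.4967, 0.2623, 0.1131]
orientation: [3.14, 0.003, 0.035]
force: [1.0, 0.3, 0.2]
finger_gap: 0.0096
gripper_force: 25.0
 shift cm [  1.7  -16.42  -0.22] turn [ 0.001  0.003 -0.   ] t 11.32
```

```bash
python3 -m jog '[[1,1.7,-16.2,0,0,0,0],[1,1.7,-16.2,0,0,0,0],[1,1.7,-16.2,0,0,0,0],[1,1.7,-16.2,0,0,0,0],[1,1.7,-16.2,0,0,0,0],[1,1.7,-16.2,0,0,0,0],[1,1.7,-16.2,0,0,0,0],[1,1.7,-16.2,0,0,0,0],[1,1.7,-16.2,0,0,0,0]]'; python3 -c "
from h import *
go(.508,.427,.010,2)
crop('side','s4',165,225,150,120,5)"
```

```text
time_s: 12.07
tcp_pos: [0.5094, 0.4217, 0.1149]
orientation: [3.141, 0.0, 0.033]
force: [1.1, -0.4, 0.0]
finger_gap: 0.0094
gripper_force: 25.0
 shift cm [-0.12 -0.53 10.49] turn [ 0.     0.    -0.001] t 12.07
```

View pics/s4.png

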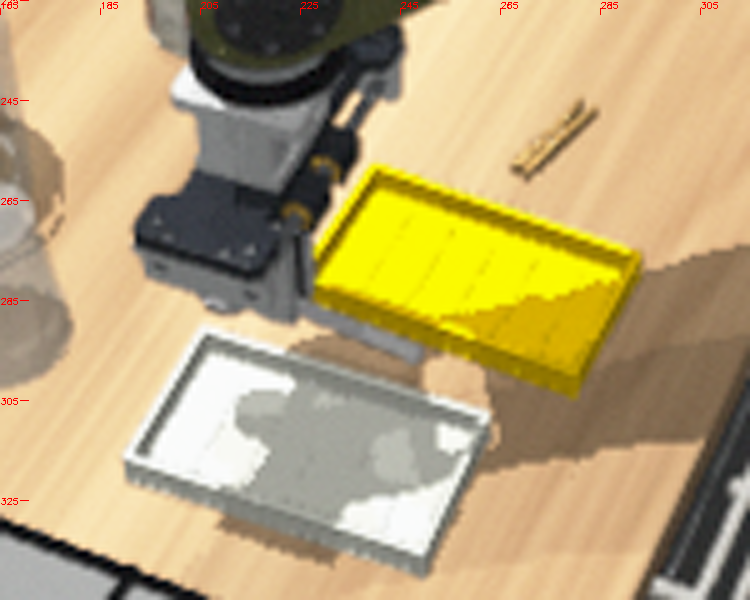

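The scoop is above the white tray, offset in this view only because of its height. The yellow tray and peg are clear of it.

```bash
python3 -m jog '[[1,-0.1,-0.4,3,0,0,0],[1,-0.1,-0.4,6,0,0,0],[1,-0.1,-0.4,7.5,0,0,0],[1,-0.1,-0.4,8.5,0,0,0],[1,-0.1,-0.4,9.2,0,0,0],[1,-0.1,-0.4,9.8,0,0,0],[1,-0.1,-0.4,10.2,0,0,0],[1,-0.1,-0.4,10.4,0,0,0],[1,-0.1,-0.4,10.4,0,0,0],[1,-0.1,-0.4,10.4,0,0,0]]'; python3 -m jog '[[1,0,0,0.1,0,0,0],[1,0,0,0.2,0,0,0],[1,0,0,0.3,0,0,0],[1,0,0,0.3,0,0,0],[1,0,0,0.3,0,0,0]]'
```

```text
time_s: 12.95
tcp_pos: [0.5083, 0.4271, 0.0117]
orientation: [-3.141, -0.001, 0.035]
force: [-0.3, -0.5, -0.2]
finger_gap: 0.0093
gripper_force: 25.0
time_s: 13.37
tcp_pos: [0.5081, 0.427, 0.0084]
orientation: [-3.141, -0.0, 0.035]
force: [-0.5, 0.1, 3.7]
finger_gap: 0.0095
gripper_force: 25.0
```

```bash
python3 -m jog '[[1,0,0,0,0,0,0],[1,0,0,0,0,0,0],[0.8,0,0,0,0,0,0],[0.75,0,0,0,0,0,0],[0.7,0,0,0,0,0,0],[0.6,0,0,0,0,0,0],[0.5,0,0,0,0,0,0],[0.4,0,0,0,0,0,0],[0.4,0,0,0,0,0,0],[0.4,0,0,0,0,0,0]]' 3; python3 -m jog '[[0.4,0,0,-1,0,0,0],[0.4,0,0,-3,0,0,0],[0.4,0,0,-6,0,0,0],[0.4,0,0,-9,0,0,0],[0.4,0,0,-12,0,0,0],[0.4,0,0,-12,0,0,0],[0.4,0,0,-12,0,0,0]]'; python3 -c "
from h import *
go(.467,.153,.12,75)"
```

```text
time_s: 14.2
tcp_pos: [0.508, 0.4269, 0.008]
orientation: [3.142, 0.0, 0.035]
force: [-1.0, -0.2, -0.8]
finger_gap: 0.0282
gripper_force: 0.0
time_s: 14.78
tcp_pos: [0.5086, 0.4274, 0.1305]
orientation: [-3.139, -0.003, 0.035]
force: [-0.3, -0.2, -0.8]
finger_gap: 0.0279
gripper_force: 0.0
 shift cm [-5.11 27.28  0.98] turn [ 0.    -0.004 -1.274] t 14.78
```

```bash
python3 -m jog '[[0.1,-5.1,27.3,1,0,0,-1.274],[0.1,-5.1,27.3,1,0,0,-1.274],[0.1,-5.1,27.3,1,0,0,-1.274],[0.1,-5.1,27.3,1,0,0,-1.274],[0.1,-5.1,27.3,1,0,0,-1.274],[0.1,-5.1,27.3,1,0,0,-1.274],[0.1,-5.1,27.3,1,0,0,-1.274],[0.1,-5.1,27.3,1,0,0,-1.274],[0.1,-5.1,27.3,1,0,0,-1.274],[0.1,-5.1,27.3,1,0,0,-1.274]]'; python3 -m jog '[[0.1,0,0,0,0,0,-0.02],[0.1,0,0,0,0,0,-0.02],[0.1,0,0,0,0,0,-0.02]]'; python3 -c "
from h import *
go(.467,.153,.004,75)
crop('top','t4',105,195,150,95,5)"
```

```text
time_s: 15.62
tcp_pos: [0.466, 0.1515, 0.1173]
orientation: [-3.14, 0.001, 1.273]
force: [-0.0, -0.1, 0.2]
finger_gap: 0.0423
gripper_force: 0.0
time_s: 15.87
tcp_pos: [0.4662, 0.1523, 0.1176]
orientation: [-3.141, 0.0, 1.284]
force: [0.1, 0.4, -0.3]
finger_gap: 0.0426
gripper_force: 0.0
 shift cm [ 0.09  0.06 11.36] turn [-0.001  0.    -0.025] t 15.87
```

View pics/t4.png

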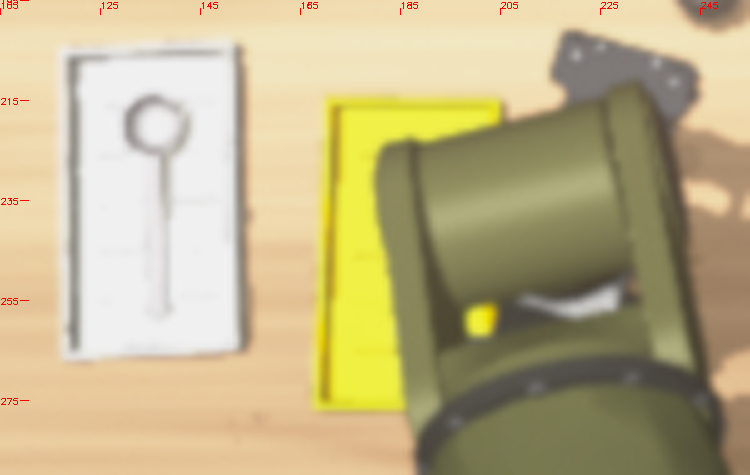

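The scoop lies mouth up inside the white tray, bowl (157,125) and handle end (158,312). Next I'll grip the peg.

```bash
python3 -m jog '[[0.1,0.1,0,4,0,0,-0.02],[0.1,0.1,0,7,0,0,-0.02],[0.1,0.1,0,9,0,0,-0.02],[0.1,0.1,0,10,0,0,-0.02],[0.1,0.1,0,10.8,0,0,-0.02],[0.1,0.1,0,11.4,0,0,-0.02],[0.1,0.1,0,11.4,0,0,-0.02],[0.1,0.1,0,11.4,0,0,-0.02]]'; python3 -m jog '[[0.5,0,0,0,0,0,0],[0.6,0,0,0,0,0,0],[0.7,0,0,0,0,0,0],[1,0,0,0,0,0,0],[1,0,0,0,0,0,0],[1,0,0,0,0,0,0],[1,0,0,0,0,0,0],[1,0,0,0,0,0,0]]' 15;  python3 -m jog '[[1,0,0,-2,0,0,0],[1,0,0,-5,0,0,0],[1,0,0,-8,0,0,0],[1,0,0,-10,0,0,0],[1,0,0,-10,0,0,0],[1,0,0,-10,0,0,0]]'; python3 -c "
from h import *
go(.467,.277,.105,0)"
```

```text
time_s: 16.58
tcp_pos: [0.4673, 0.1534, 0.0047]
orientation: [3.141, -0.0, 1.308]
force: [0.7, 0.4, -0.1]
finger_gap: 0.042
gripper_force: 0.0
time_s: 17.25
tcp_pos: [0.467, 0.1533, 0.0043]
orientation: [3.141, -0.0, 1.308]
force: [-0.4, -1.3, 5.7]
finger_gap: 0.0147
gripper_force: 15.0
time_s: 17.75
tcp_pos: [0.4671, 0.1533, 0.1045]
orientation: [3.14, -0.001, 1.308]
force: [-0.2, 0.7, -0.8]
finger_gap: 0.0148
gripper_force: 15.0
 shift cm [11.94 -3.22 -0.05] turn [ 1.000e-03 -2.000e-03  1.308e+00] t 17.75
```

```bash
python3 -m jog '[[1,12,-3.2,0,0,0,1.308],[1,12,-3.2,0,0,0,1.308],[1,12,-3.2,0,0,0,1.308],[1,12,-3.2,0,0,0,1.308],[1,12,-3.2,0,0,0,1.308],[1,12,-3.2,0,0,0,1.308],[1,12,-3.2,0,0,0,1.308],[1,12,-3.2,0,0,0,1.308],[1,12,-3.2,0,0,0,1.308],[1,12,-3.2,0,0,0,1.308]]'; python3 -m jog '[[1,0,0,0,0,0,0.05],[1,0,0,0,0,0,0.05],[1,0,0,0,0,0,0.05]]';  python3 -c "
from h import *
go(.467,.277,.0085,0)
crop('side','s5',190,200,100,120,5)"
```

```text
time_s: 18.58
tcp_pos: [0.4664, 0.2771, 0.1021]
orientation: [3.141, 0.003, 0.085]
force: [-0.7, 0.2, -0.1]
finger_gap: 0.0145
gripper_force: 15.0
time_s: 18.83
tcp_pos: [0.4666, 0.2772, 0.1027]
orientation: [3.141, 0.002, 0.044]
force: [-0.9, -0.1, -0.5]
finger_gap: 0.0145
gripper_force: 15.0
 shift cm [0.06 0.01 9.42] turn [0.001 0.002 0.044] t 18.83
```

View pics/s5.png

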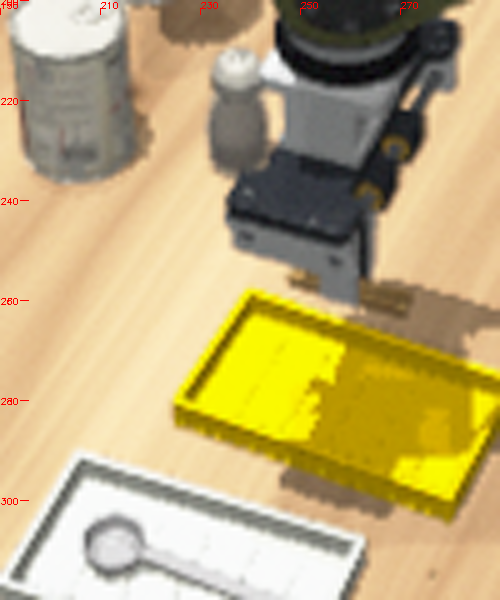

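The peg is held level, from (290,280) to (410,305) in the crop, above the yellow tray. I'll lower it the same way, then release.

```bash
python3 -m jog '[[1,0,0,3,0,0,0],[1,0,0,6,0,0,0],[1,0,0,7.5,0,0,0],[1,0,0,8.2,0,0,0],[1,0,0,8.8,0,0,0],[1,0,0,9.2,0,0,0],[1,0,0,9.4,0,0,0],[1,0,0,9.5,0,0,0],[1,0,0,9.6,0,0,0],[1,0,0,9.6,0,0,0]]'; python3 -m jog '[[1,0,0,0.05,0,0,0],[1,0,0,0.1,0,0,0],[1,0,0,0.1,0,0,0]]'
```

```text
time_s: 19.72
tcp_pos: [0.4673, 0.2776, 0.0085]
orientation: [-3.141, -0.001, 0.042]
force: [-0.3, 0.9, -0.5]
finger_gap: 0.0148
gripper_force: 15.0
time_s: 19.97
tcp_pos: [0.4672, 0.2775, 0.0073]
orientation: [-3.141, -0.0, 0.042]
force: [0.6, -0.2, 2.3]
finger_gap: 0.0149
gripper_force: 15.0
```

```bash
python3 -m jog '[[1,0,0,0,0,0,0],[1,0,0,0,0,0,0],[0.7,0,0,0,0,0,0],[0.65,0,0,0,0,0,0],[0.6,0,0,0,0,0,0],[0.5,0,0,0,0,0,0],[0.4,0,0,0,0,0,0],[0.4,0,0,0,0,0,0],[0.4,0,0,0,0,0,0],[0.4,0,0,0,0,0,0]]' 3; python3 -m jog '[[0.4,0,0,-1,0,0,0],[0.4,0,0,-3,0,0,0],[0.4,0,0,-6,0,0,0],[0.4,0,0,-9,0,0,0],[0.4,0,0,-12,0,0,0],[0.4,0,0,-12,0,0,0],[0.4,0,0,-12,0,0,0]]'; python3 -c "
from h import *
go(.455,-.049,.12,80)"
```

```text
time_s: 20.8
tcp_pos: [0.4671, 0.2774, 0.007]
orientation: [3.142, 0.0, 0.042]
force: [0.3, 1.2, -0.0]
finger_gap: 0.0278
gripper_force: 0.0
time_s: 21.38
tcp_pos: [0.4677, 0.2778, 0.1291]
orientation: [-3.14, -0.003, 0.042]
force: [0.5, 0.3, -0.1]
finger_gap: 0.0284
gripper_force: 0.0
 shift cm [-2.63 32.6   0.86] turn [ 1.000e-03 -4.000e-03 -1.355e+00] t 21.38
```

```bash
python3 -m jog '[[-0.5,-2.6,32.6,0.9,0,0,-1.35],[-0.5,-2.6,32.6,0.9,0,0,-1.35],[-0.5,-2.6,32.6,0.9,0,0,-1.35],[-0.5,-2.6,32.6,0.9,0,0,-1.35],[-0.5,-2.6,32.6,0.9,0,0,-1.35],[-0.5,-2.6,32.6,0.9,0,0,-1.35],[-0.5,-2.6,32.6,0.9,0,0,-1.35],[-0.5,-2.6,32.6,0.9,0,0,-1.35],[-0.5,-2.6,32.6,0.9,0,0,-1.35],[-0.5,-2.6,32.6,0.9,0,0,-1.35]]'; python3 -m jog '[[-0.5,0,0,0,0,0,-0.1],[-0.5,0,0,0,0,0,-0.1],[-0.5,0,0,0,0,0,-0.1]]'; python3 -c "
from h import *
go(.455,-.049,.004,80)
im=camera('side');cv2.imwrite('pics/s6.png',cv2.resize(im[165:345,165:365],None,fx=3,fy=3,interpolation=cv2.INTER_CUBIC))"
```

```text
time_s: 22.22
tcp_pos: [0.4536, -0.053, 0.1171]
orientation: [-3.14, 0.001, 1.166]
force: [0.5, -0.8, -0.3]
finger_gap: 0.0702
gripper_force: 0.0
time_s: 22.47
tcp_pos: [0.4542, -0.0493, 0.1174]
orientation: [-3.14, 0.0, 1.261]
force: [-0.4, 0.2, 0.2]
finger_gap: 0.0705
gripper_force: 0.0
 shift cm [ 0.05  0.08 11.34] turn [-0.001  0.    -0.135] t 22.47
```

View pics/s6.png

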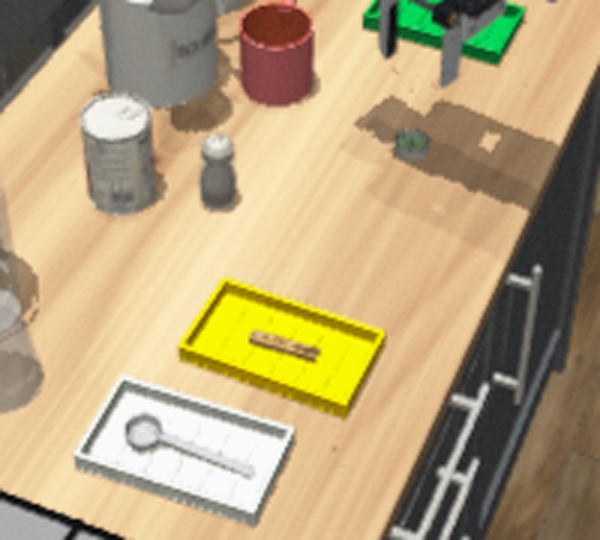

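The peg lies flat in the yellow tray at (285,345), and the scoop is flat in the white tray. The fingers straddle the tea light. I'll check clearance to the mug before descending.

```bash
python3 -c "
from h import *
for z in(0,.09): print(ray('top',[456*.7,284*.7],z))"
```

```text
[ 0.60023066 -0.09923609  0.        ]
[ 0.58654183 -0.09285469  0.09      ]
```

```bash
python3 -m jog '[[-0.5,0,0.1,4,0,0,0],[-0.5,0,0.1,7,0,0,0],[-0.5,0,0.1,9,0,0,0],[-0.5,0,0.1,10,0,0,0],[-0.5,0,0.1,10.8,0,0,0],[-0.5,0,0.1,11.3,0,0,0],[-0.5,0,0.1,11.3,0,0,0],[-0.5,0,0.1,11.3,0,0,0]]'; python3 -m jog '[[0,0,0,0,0,0,0],[0.1,0,0,0,0,0,0],[0.2,0,0,0,0,0,0],[1,0,0,0,0,0,0],[1,0,0,0,0,0,0],[1,0,0,0,0,0,0],[1,0,0,0,0,0,0],[1,0,0,0,0,0,0]]' 12;  python3 -m jog '[[1,0,0,-2,0,0,0],[1,0,0,-5,0,0,0],[1,0,0,-8,0,0,0],[1,0,0,-10,0,0,0],[1,0,0,-10,0,0,0],[1,0,0,-10,0,0,0]]'; python3 -c "
from h import *
go(.498,-.283,.105,72)"
```

```text
time_s: 23.18
tcp_pos: [0.4561, -0.0497, 0.0057]
orientation: [3.141, -0.0, 1.264]
force: [0.8, 0.3, 0.5]
finger_gap: 0.0706
gripper_force: 0.0
time_s: 23.85
tcp_pos: [0.4557, -0.0497, 0.0052]
orientation: [3.141, -0.0, 1.264]
force: [-0.7, -0.4, 3.4]
finger_gap: 0.0371
gripper_force: 12.0
time_s: 24.35
tcp_pos: [0.4559, -0.0497, 0.1055]
orientation: [3.14, -0.0, 1.264]
force: [-1.1, 0.3, -1.4]
finger_gap: 0.0367
gripper_force: 12.0
 shift cm [-20.97  11.05   0.06] turn [ 0.002 -0.     0.008] t 24.35
```

```bash
python3 -m jog '[[1,-21,11,0,0,0,0],[1,-21,11,0,0,0,0],[1,-21,11,0,0,0,0],[1,-21,11,0,0,0,0],[1,-21,11,0,0,0,0],[1,-21,11,0,0,0,0],[1,-21,11,0,0,0,0],[1,-21,11,0,0,0,0],[1,-21,11,0,0,0,0],[1,-21,11,0,0,0,0]]'; python3 -c "
from h import *
go(.498,-.283,.009,72)"
```

```text
time_s: 25.18
tcp_pos: [0.4968, -0.2819, 0.1043]
orientation: [-3.14, -0.0, 1.265]
force: [-0.9, -0.0, 0.9]
finger_gap: 0.0373
gripper_force: 12.0
 shift cm [-0.08  0.16  9.53] turn [-0.001 -0.     0.009] t 25.18
```

```bash
python3 -m jog '[[1,0,0,3,0,0,0],[1,0,0,6,0,0,0],[1,0,0,7.5,0,0,0],[1,0,0,8.2,0,0,0],[1,0,0,8.8,0,0,0],[1,0,0,9.2,0,0,0],[1,0,0,9.4,0,0,0],[1,0,0,9.5,0,0,0],[1,0,0,9.6,0,0,0],[1,0,0,9.6,0,0,0]]'; python3 -m jog '[[1,0,0,0.05,0,0,0],[1,0,0,0.15,0,0,0],[1,0,0,0.15,0,0,0]]'
```

```text
time_s: 26.02
tcp_pos: [0.4973, -0.2832, 0.0095]
orientation: [3.141, 0.0, 1.264]
force: [0.2, 0.5, -0.1]
finger_gap: 0.0366
gripper_force: 12.0
time_s: 26.27
tcp_pos: [0.4972, -0.2832, 0.0081]
orientation: [3.141, 0.0, 1.264]
force: [-1.2, 0.6, 4.2]
finger_gap: 0.0369
gripper_force: 12.0
```

```bash
python3 -m jog '[[1,0,0,0,0,0,0],[1,0,0,0,0,0,0],[0.2,0,0,0,0,0,0],[0.15,0,0,0,0,0,0],[0.1,0,0,0,0,0,0],[0,0,0,0,0,0,0],[-0.1,0,0,0,0,0,0],[-0.2,0,0,0,0,0,0],[-0.2,0,0,0,0,0,0],[-0.2,0,0,0,0,0,0]]' 3; python3 -m jog '[[-0.2,0,0,-1,0,0,0],[-0.2,0,0,-3,0,0,0],[-0.2,0,0,-6,0,0,0],[-0.2,0,0,-9,0,0,0],[-0.2,0,0,-13,0,0,0],[-0.2,0,0,-17,0,0,0],[-0.2,0,0,-17,0,0,0],[-0.2,0,0,-17,0,0,0]]'; python3 -m jog '[[-0.2,-10,0,0,0,0,0],[-0.2,-10,0,0,0,0,0],[-0.2,-10,0,0,0,0,0],[-0.2,-10,0,0,0,0,0],[-0.2,-10,0,0,0,0,0]]'; python3 -c "
from h import *
im=camera('side');cv2.imwrite('pics/s7.png',cv2.resize(im[90:350,160:400],None,fx=2.3,fy=2.3,interpolation=cv2.INTER_CUBIC))"
```

```text
time_s: 27.1
tcp_pos: [0.4971, -0.2831, 0.0075]
orientation: [-3.142, 0.0, 1.264]
force: [0.2, -0.2, -0.1]
finger_gap: 0.0563
gripper_force: 0.0
time_s: 27.77
tcp_pos: [0.4978, -0.2835, 0.1805]
orientation: [3.137, 0.001, 1.264]
force: [-0.2, 0.5, -0.5]
finger_gap: 0.0564
gripper_force: 0.0
time_s: 28.18
tcp_pos: [0.4662, -0.3784, 0.1763]
orientation: [-3.14, -0.001, 1.263]
force: [0.3, -0.3, 0.2]
finger_gap: 0.0562
gripper_force: 0.0
```

View pics/s7.png

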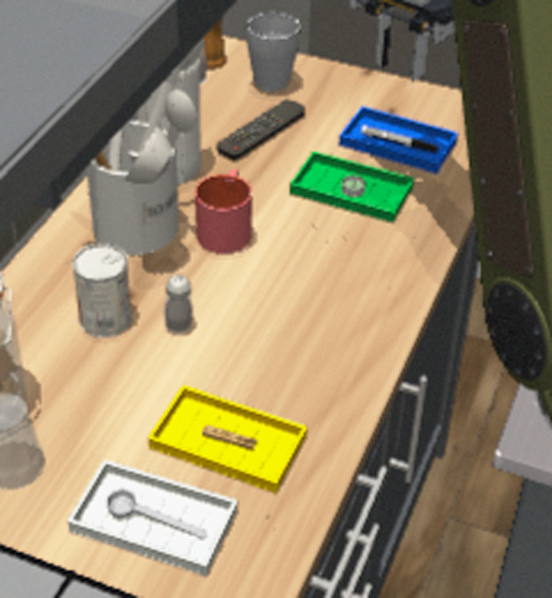

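All four items lie flat in their trays: marker (400,138), tea light (354,187), peg (230,437) and scoop (155,512). The mug and shaker haven't moved, and the arm is clear. I'll let it settle, then hand in.

```bash
python3 -m jog '[[-0.2,0,0,0,0,0,0],[-0.2,0,0,0,0,0,0],[-0.2,0,0,0,0,0,0],[-0.2,0,0,0,0,0,0]]'; python3 -c "
from plant import *
print(job_done())"
```

```text
time_s: 28.57
tcp_pos: [0.4672, -0.3778, 0.1777]
orientation: [3.141, 0.0, 1.265]
force: [-0.1, 0.0, -0.5]
finger_gap: 0.0565
gripper_force: 0.0
the job is handed in; nothing more can be done
None
```

The marker, scoop, peg and tea light were set down in that order, each flat in its own tray and released, with the mug and salt shaker left standing; I handed the job in at about 28.6 s.

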